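Level the casting table with the wedge from its case

TASK

Lift the blue lid off the grey case by its knob and set it down flat on the worktop, take out the orange wedge, and with the wedge flat on the worktop push its thin end under the front lip of the hinged aluminium levelling plate until the lip just lifts off the side rails, about 4 mm clear. Finish there, still gripping the wedge with the plate resting on it; raise the plate with the wedge alone, and leave the vial, timer and small beaker where they are.

Things in the scene. Friction and masses are not known exactly. Their poses are not given: they have to be found in the camera images.
- case: grey open-topped storage case, fixed, 150 x 112 x 40 mm (long side along its x), walls and floor 4 mm; origin at the centre of its underside, on the worktop. The wedge lies inside under the lid. The worktop in front of the hotplate (between case and levelling table, around x 0.44, y -0.02) is clear, with room for the lid laid long side along world x.
- lid: loose blue plastic lid, 162 x 124 mm (long side along its x), 150 g, a top panel with a 13 mm deep skirt that hangs loosely over the case's walls (2 to 3 mm play); origin at the centre of its underside (lower edge of the skirt, 28 mm over the worktop while on the case, 0 on the worktop). Panel top is 16 mm above the origin; a round black knob stands at its centre.
- lid_knob (a point): middle of the lid's knob: a black cylinder 28 mm across and 20 mm high (10 mm above and below this point) on a thinner 18 mm neck; this point is 34 mm above the lid's origin.
- wedge: loose orange wedge, 100 x 26 mm, 110 g: heel block 30 mm long, 32 mm high, gripped across its y, then along its +x a 70 mm taper whose top falls evenly from 18.4 to 3 mm (0.22 mm per mm). Origin on the underside below the middle of the heel. At first it lies on the case's 4 mm floor, turned up to 0.1 rad from the case, thin end to the case's +x.
- wedge_tip (a point): the thin end of the wedge, on the underside, 85 mm from the wedge's origin along its +x.
- frame: fixed dark steel frame of the levelling table, 170 (y) x 165 mm: two side rails 16 mm wide, 10 mm high, between them a 138 mm gap open to the front (bare worktop), a bar across the rear. Origin on the worktop straight below the middle of the plate's front lip; +x points from the lip to the rear hinge (the way to push the wedge), z up.
- lip (a point): lower front edge of the aluminium plate, middle of the lip; 10 mm above the worktop while the plate lies on the rails. The plate is 8 mm thick, its underside is free for the wedge from the lip to the rear bar (140 mm); nothing on the plate is higher than 30 mm over the worktop.
- plate (a joint): angle of the hinged plate (0.5 to 1 kg): 0 lying on the side rails, growing as the lip rises; hinge axis 150 mm behind the lip, so 0.01 rad lifts the lip 1.5 mm. It falls back by its own weight.
- vial: small clear glass vial, 27 mm across, 47 mm high, loose bystander; origin at the centre of its underside.
- clock: white timer with a red dial, 44 x 62 x 52 mm, loose bystander; origin at the centre of its underside.
- small_beaker: small glass beaker, 49 mm across, 58 mm high, loose bystander; origin at the centre of its underside.

How it is judged:
By the outcome, as a careful person would: the job done as asked, in the order asked, and still so for the second after the job is handed in, while the arm keeps its last pose, push and grip.
It also fails if it takes over 56 s, if anything falls off the work surface, if the arm or the gripper's body presses on something with over 40 N, if the wrist force passes 120 N, or if a joint passes its speed limit or range.

ROBOT

A 6-joint arm with a two-finger parallel gripper is mounted at the origin on a cart in front of the work surface, level with it; the furniture and walls round the work are solid. World frame = base frame: x ahead of the robot, y to its left, z up, the work surface at z = 0. Lengths are in m, angles in rad, forces in N, time in s.
With the tool pointing down it reaches from about 0.25 to 0.725 m from the base axis. Payload 9.7 kg.
Tool frame: the origin (TCP) lies on the centre line of the jaws, within the pads' length; the fingertips stand 17 mm ahead of it and the grasp point (between the pads) lies 2 mm behind it; z points along the fingers, y is the line along which they close (so a half turn about z gives the same grasp; the last joint's range is limited). The gripper opens to 85 mm and grips with 20 to 120 N. Pads are 22 mm wide; open, the fingers measure 114 mm over their backs; the gripper's body (76 mm by 85 mm) begins 54 mm behind the grasp point. The pads swing forward as they close: fully open they stand 13 mm farther back than shut.
Start: joints at [1.102, 0.087, 0.176, 1.66, 0, 1.571], TCP at [0.248, 0.491, 0.248] pointing down, gripper open.
Joint ranges: [-3.13, 3.13], [-0.85, 1.81], [-1.15, 1.24], [-2.2, 2.28], [-1.44, 1.52], [-3.14, 3.14]. Speed limits (rad/s): [2.22, 2.22, 2.57, 3.14, 3.14, 3.14].

INTERFACE

Orientations are given as a 3x3 rotation matrix whose columns are the frame's x, y, z axes.
In Python, from cell import robot gives the robot as it stands. The module is installed in compiled form; this text tells all that it offers.
- The arm moves only by the shell command python3 -m jog 'ROWS' [FORCE]. ROWS is JSON, a list of rows, each an object of numbers: "x", "y", "z": the shift along the tool's x, y, z in units of 25 mm (1.0 is 25 mm); "rx", "ry", "rz": the turn, a rotation vector about the tool's x, y, z in units of 6 degrees (1.0 is 6 degrees); "gripper": the closure, from 0 (fully open) to 1 (shut). In form: [{"x": .., "y": .., "z": .., "rx": .., "ry": .., "rz": .., "gripper": ..}, ...]. A call has 1 to 20 rows; each row shifts and turns the commanded pose from where the row before left it, along the tool's axes as they then stand; what a row does not reach is not made up. A row lasts 1/12 s, in which the tool goes at most 41.7 mm and 7.16 degrees, less where a joint would pass 70% of its speed; a pose out of reach is approached as far as the arm can. A call is refused whole if a number of a shift passes 1 or a number of a turn 1, either way. A call with a gripper value outside its range is refused whole. The fingers move at their own pace and stop on an object; FORCE is the grip in N (left out, the last holds). Time passes only in rows, so rows that do not move let the fingers close. It gives the time, the measured TCP pose, the force, the opening and the grip force at its end, in the units of the state.
- robot.observe(): the state, without advancing time (a new reading comes with each control period).
- robot.grab_frame(name): name is "scene" or "top" or "wrist"; returns a dict with "image" (480x640x3 uint8, red, green, blue), "depth" (480x640 float32, m along the optical axis (not along the pixel's ray), 0 where there is no reading), "vertical_fov" (degrees; the focal length in pixels is half the picture's height over the tangent of half this angle, whatever the lens; pixels are square), "cx", "cy" (the principal point, pixels), "world_to_cam" (4x4, takes a point from world to camera coordinates); the wrist camera has in their place "T_tool_cam" (4x4, takes a point from camera to tool coordinates, whose origin is the TCP and whose axes are the flange's). Camera axes: x right, y down, z forward; pixel columns grow to the right and rows downward; lengths in m; the calibration is good to about 2 mm. A picture is of the moment at which its call begins: read the wrist's pose just before it.
- robot.sign_off(): hands the job in; it is judged then, once.
Trained networks look in a picture, given as the dict that the camera call returned (one of the last four; its "shot" number tells which), for a name from the list of things; names that differ only in an ending like _2 or _b are one class to them, and where a whole thing is asked for, a point or a joint stands for the part that bears it (a point fixed in the world has none). Each returns a list of dicts, best first, with "conf" (0 to 1); they miss things now and then, are a little off and sometimes report something else, mostly with a low value. They report only what shows in the picture. A call takes as long as a camera call.
- robot.outline_of(picture, target): "pixels" (480x640 bool, what is visible of it) and "rect" ([left, top, right, bottom] in pixels, round what is visible of it).
The state is a dict: "t": time; "qpos": joint angles; "dq": joint speeds; "joint_torque": joint torques, N m; "eef_pos": TCP position; "eef_rot": TCP orientation; "ft_force": force on the tool from outside, world axes, zero at the start; "moment": the same for the moment, N m; "finger_gap": finger opening in m; "finger_force": force on a finger pad.
Only numpy, scipy, OpenCV 4.12 (cv2) and the standard library are available. Lean on these libraries where they do the work, as an engineer would, in place of code of your own. Each camera call takes 0.05 s, during which the arm holds its last target. There are 200 camera calls.

## Working session

There is one attempt and no reset: what is moved stays moved. The work goes in short steps, Python scripts to look and compute and a shell command to move; the robot and the scene stay as the last step left them, time stands still between calls to the robot, and variables do not carry over. Pictures are saved under pics/ and viewed, at most 10 in all, crops included, and the job is handed in when it is done.

```bash
mkdir -p pics
cat > h.py <<'E'
import numpy as np, cv2
from cell import robot
def cloud(p, st=None):
    H,W=p["depth"].shape; f=H/2/np.tan(np.radians(p["vertical_fov"])/2)
    v,u=np.mgrid[:H,:W]; d=p["depth"]
    P=np.stack([(u-p["cx"])*d/f,(v-p["cy"])*d/f,d],-1)
    if "world_to_cam" in p: T=np.linalg.inv(p["world_to_cam"])
    else:
        T=np.eye(4);T[:3,:3]=st["eef_rot"];T[:3,3]=st["eef_pos"];T=T@p["T_tool_cam"]
    return P@T[:3,:3].T+T[:3,3], d>0
def save(p,n): cv2.imwrite("pics/"+n,cv2.cvtColor(p["image"],cv2.COLOR_RGB2BGR))
E
python3 - <<'E'
from h import *
np.set_printoptions(precision=4,suppress=True)
s=robot.observe();print(s["eef_pos"],s["eef_rot"],s["t"],s["ft_force"])
for c in("top","scene"):
    p=robot.grab_frame(c);save(p,c+"0.png");C,ok=cloud(p)
    for n in("case","lid","lid_knob","frame","plate","vial","clock","small_beaker","wedge"):
        r=robot.outline_of(p,n)
        for o in r[:2]:
            m=o["pixels"]&ok
            if m.sum()>5:
                q=C[m];print(c,n,round(o["conf"],2),np.round(o["rect"]),m.sum(),np.median(q,0),np.percentile(q,3,0),np.percentile(q,97,0))
E
```

```text
[0.2484 0.4905 0.2476] [[-0.8921  0.4518 -0.0006]
 [ 0.4518  0.8921 -0.0012]
 [-0.     -0.0013 -1.    ]] 0.0 [-0.0522  0.1066  0.3785]
top lid 0.94 [148. 241. 210. 314.] 3851 [0.5073 0.219  0.0432] [0.4329 0.1612 0.0385] [0.5847 0.2798 0.0677]
top lid_knob 0.83 [146. 241. 214. 318.] 3779 [0.5074 0.2187 0.0432] [0.4339 0.1615 0.0387] [0.5837 0.2793 0.0681]
top frame 0.83 [347. 190. 421. 265.] 4635 [ 0.6476 -0.2492  0.017 ] [ 0.5723 -0.3297  0.0066] [ 0.7273 -0.1702  0.0278]
top plate 0.96 [346. 199. 416. 261.] 3622 [ 0.6413 -0.2504  0.0177] [ 0.5715 -0.3154  0.0133] [ 0.7174 -0.1839  0.0281]
top clock 0.95 [168. 198. 201. 223.] 528 [0.671  0.2224 0.0495] [0.653  0.1949 0.0093] [0.6946 0.2525 0.0545]
scene case 0.73 [202. 208. 258. 233.] 394 [0.5039 0.1676 0.0111] [ 0.4327  0.1605 -0.001 ] [0.5696 0.1748 0.0218]
scene lid 0.96 [186. 182. 264. 228.] 1981 [0.4991 0.2091 0.0426] [0.4278 0.1573 0.0306] [0.5821 0.2805 0.0658]
scene lid_knob 0.92 [185. 182. 262. 228.] 1931 [0.4989 0.2088 0.0427] [0.4273 0.1575 0.0314] [0.5798 0.278  0.0661]
scene frame 0.88 [340. 247. 446. 329.] 4510 [ 0.6387 -0.2644  0.0172] [ 0.5673 -0.3338  0.0062] [ 0.7181 -0.172   0.0274]
scene vial 0.49 [342. 250. 355. 256.] 44 [ 0.6546 -0.0974  0.0007] [ 0.6414 -0.108  -0.002 ] [ 0.666  -0.0849  0.0044]
scene clock 0.9 [268. 168. 286. 196.] 323 [0.6635 0.2069 0.0398] [0.6498 0.1946 0.0062] [0.6864 0.2451 0.0524]
scene clock 0.69 [340. 258. 434. 329.] 3454 [ 0.6332 -0.2564  0.0176] [ 0.5671 -0.316   0.0148] [ 0.713  -0.1872  0.0278]
scene wedge 0.54 [338. 255. 438. 328.] 3530 [ 0.6331 -0.2569  0.0176] [ 0.5669 -0.3174  0.0142] [ 0.7129 -0.1859  0.0277]
```

View pics/top0.png

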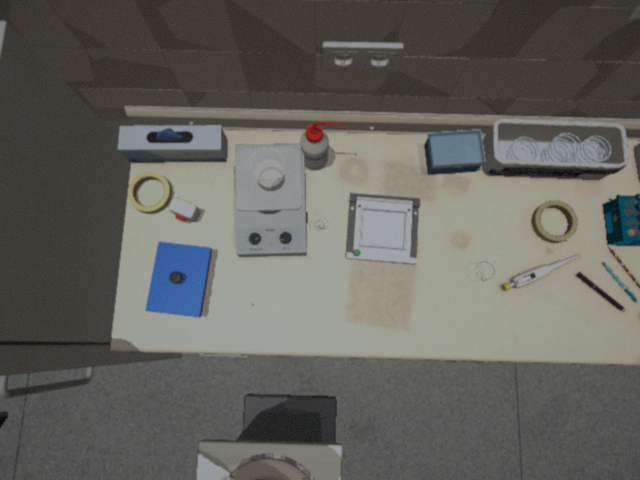

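View pics/scene0.png

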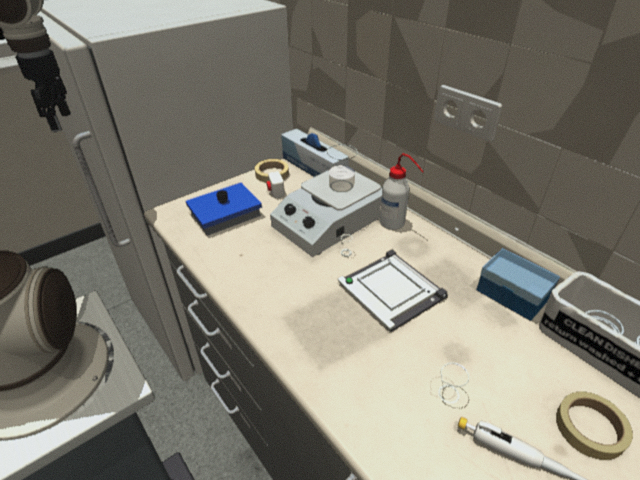

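Run:
```python
from h import *
np.set_printoptions(precision=4,suppress=True)
for c in ("top","scene"):
    p=robot.grab_frame(c);C,ok=cloud(p);
    L=robot.outline_of(p,"lid")[0]["pixels"]&ok
    q=C[L]; k=q[(q[:,2]>.06)]; print(c,"knob",k.mean(0),k.min(0),k.max(0),len(k))
    t=q[(q[:,2]>.038)&(q[:,2]<.05)]; r=cv2.minAreaRect((t[:,:2]*1000).astype(np.float32));print("lid rect",r,np.median(t[:,2]))
    F=robot.outline_of(p,"frame")[0]["pixels"]&ok
    q=C[F];t=q[(q[:,2]>.004)];print("frame",cv2.minAreaRect((t[:,:2]*1000).astype(np.float32)))
    r=[o for o in robot.outline_of(p,"plate")]
    for o in r[:1]:
        q=C[o["pixels"]&ok];q=q[(q[:,2]>.013)&(q[:,2]<.023)];print("plate",o["conf"],cv2.minAreaRect((q[:,:2]*1000).astype(np.float32)),np.median(q[:,2]))
    T=C[ok&(abs(C[...,0]-.44)<.08)&(abs(C[...,1]+.02)<.06)]; print("table z",np.median(T[:,2]),T[:,2].max())
    # obstacles > 30mm within region, coarse grid
    M=ok&(C[...,2]>.03)&(C[...,0]<.8)&(C[...,0]>.25)&(abs(C[...,1])<.45)
    g={}
    for a in C[M]:
        kk=(round(a[0]/.04),round(a[1]/.04));g[kk]=max(g.get(kk,0),a[2])
    print({(round(k[0]*.04,2),round(k[1]*.04,2)):round(float(v),3) for k,v in sorted(g.items())})
```

```text
top knob [0.5088 0.2212 0.0703] [0.4963 0.2082 0.0601] [0.5219 0.2357 0.077 ] 130
lid rect ((509.28204345703125, 222.224609375), (125.22395324707031, 162.0777130126953), 84.92321014404297) 0.04328392815218152
frame ((650.6408081054688, -250.86807250976562), (173.1831512451172, 165.8339385986328), 87.03948211669922)
plate 0.64 ((645.629150390625, -250.06158447265625), (166.57325744628906, 155.82177734375), 86.71031188964844) 0.01748567546082569
table z -0.000668305224261645 0.006879267033099268
{(0.32, 0.44): 0.299, (0.36, 0.44): 0.308, (0.4, 0.44): 0.318, (0.44, 0.16): 0.048, (0.44, 0.2): 0.049, (0.44, 0.24): 0.049, (0.44, 0.28): 0.049, (0.44, 0.44): 0.327, (0.48, 0.16): 0.049, (0.48, 0.2): 0.072, (0.48, 0.24): 0.072, (0.48, 0.28): 0.049, (0.48, 0.44): 0.336, (0.52, 0.16): 0.049, (0.52, 0.2): 0.075, (0.52, 0.24): 0.077, (0.52, 0.28): 0.048, (0.52, 0.44): 0.347, (0.56, -0.08): 0.052, (0.56, -0.04): 0.057, (0.56, 0.0): 0.057, (0.56, 0.04): 0.061, (0.56, 0.08): 0.061, (0.56, 0.16): 0.049, (0.56, 0.2): 0.05, (0.56, 0.24): 0.05, (0.56, 0.28): 0.048, (0.56, 0.44): 0.356, (0.6, -0.32): 0.03
[... 2982 characters left out ...]
, -0.2): 0.03, (0.68, -0.12): 0.048, (0.68, -0.08): 0.082, (0.68, -0.04): 0.102, (0.68, 0.0): 0.195, (0.68, 0.04): 0.195, (0.68, 0.08): 0.102, (0.68, 0.2): 0.055, (0.68, 0.24): 0.054, (0.68, 0.44): 0.42, (0.72, -0.08): 0.083, (0.72, -0.04): 0.102, (0.72, 0.0): 0.196, (0.72, 0.04): 0.195, (0.72, 0.08): 0.101, (0.72, 0.44): 0.419, (0.76, -0.08): 0.081, (0.76, -0.04): 0.197, (0.76, 0.0): 0.197, (0.76, 0.04): 0.195, (0.76, 0.08): 0.101, (0.76, 0.44): 0.42, (0.8, -0.44): 0.072, (0.8, -0.4): 0.071, (0.8, -0.36): 0.071, (0.8, -0.12): 0.095, (0.8, -0.08): 0.122, (0.8, -0.04): 0.105, (0.8, 0.0): 0.102, (0.8, 0.04): 0.101, (0.8, 0.28): 0.063, (0.8, 0.32): 0.086, (0.8, 0.36): 0.085, (0.8, 0.44): 0.419}
```

The top view shows the blue lid at about (179,279) with its knob at (177,277), the clock at (183,210), the levelling table at (382,228) with its open front facing down the picture (towards the robot), the vial at (320,224) and the beaker at (483,271). The scene view agrees, and the area in front of the hotplate is clear.

The fridge is near y≥0.44, so I'll move in -y first and then over the knob.

```bash
python3 -m jog '[{"x":-0.452,"y":-0.892},{"x":-0.452,"y":-0.892},{"x":-0.452,"y":-0.892},{"x":-0.452,"y":-0.892},{"x":-0.452,"y":-0.892},{"x":-0.452,"y":-0.892},{"x":-0.452,"y":-0.892},{"x":-0.452,"y":-0.892},{"x":-0.877,"y":0.18},{"x":-0.877,"y":0.18},{"x":-0.877,"y":0.18},{"x":-0.877,"y":0.18},{"x":-0.877,"y":0.18},{"x":-0.877,"y":0.18},{"x":-0.877,"y":0.18},{"x":-0.877,"y":0.18},{"x":-0.877,"y":0.18},{"x":-0.877,"y":0.18},{"x":-0.877,"y":0.18},{"x":-0.877,"y":0.18}]' 40
python3 -m jog '[{"z":0.48,"rz":-0.91},{"z":0.48,"rz":-0.91},{"z":0.48,"rz":-0.91},{"z":0.48,"rz":-0.91},{}]'
cat > look.py <<'E'
from h import *
import sys
np.set_printoptions(precision=4,suppress=True)
s=robot.observe();p=robot.grab_frame("wrist");save(p,sys.argv[1]);C,ok=cloud(p,s)
print("t",s["t"],"q",s["qpos"],"p",s["eef_pos"],"\n",s["eef_rot"],s["ft_force"],s["finger_gap"])
for n in sys.argv[2:]:
    for o in robot.outline_of(p,n)[:2]:
        q=C[o["pixels"]&ok]
        if len(q)>5: print(n,round(o["conf"],2),np.round(o["rect"]),len(q),np.median(q,0),np.percentile(q,2,0),np.percentile(q,98,0))
np.save("C.npy",C);np.save("ok.npy",ok)
E
python3 look.py w1.png lid lid_knob case
python3 - <<'E'
from h import *
np.set_printoptions(precision=4,suppress=True)
C=np.load("C.npy");ok=np.load("ok.npy")
k=C[ok&(C[...,2]>.062)&(C[...,2]<.08)&(abs(C[...,0]-.507)<.03)&(abs(C[...,1]-.22)<.03)]
print(len(k),k.mean(0),k.min(0),k.max(0))
t=C[ok&(C[...,2]>.036)&(C[...,2]<.05)];print(cv2.minAreaRect((t[:,:2]*1000).astype(np.float32)),np.median(t[:,2]))
E
```

```text
t 1.4 q [1.102  0.0869 0.1759 1.6598 0.     1.5708] p [0.2485 0.4907 0.2483] 
 [[-0.8921  0.4518 -0.    ]
 [ 0.4518  0.8921  0.    ]
 [ 0.      0.     -1.    ]] [ 0.0698 -0.06    0.0572] 0.08507371189530848
lid 0.53 [201. 446. 221. 455.] 50 [0.4326 0.2815 0.0325] [0.2325 0.273  0.0301] [0.4338 0.478  0.3091]
lid 0.46 [190. 427. 231. 453.] 476 [0.4379 0.2745 0.0096] [0.4355 0.2515 0.0012] [0.4518 0.2863 0.0217]
lid_knob 0.39 [198. 446. 218. 454.] 71 [0.4323 0.2804 0.0328] [0.2316 0.2714 0.0295] [0.4337 0.4779 0.3104]
case 0.92 [192. 432. 229. 452.] 406 [0.4379 0.2734 0.0104] [0.4358 0.2533 0.0017] [0.4502 0.2861 0.0208]invalid input
invalid input
<stdin>:5: RuntimeWarning: Mean of empty slice.
  ret = um.true_divide(
Traceback (most recent call last):
ValueError: zero-size array to reduction operation minimum which has no identity
```

```bash
python3 -m jog '[{"x":-0.452,"y":-0.892,"z":0,"rx":0,"ry":0,"rz":0,"gripper":0},{"x":-0.452,"y":-0.892,"z":0,"rx":0,"ry":0,"rz":0,"gripper":0}]' 40; echo; python3 -m jog '[{"x":-0.452,"y":-0.892,"z":0,"rx":0,"ry":0,"rz":0,"gripper":0},{"x":-0.452,"y":-0.892,"z":0,"rx":0,"ry":0,"rz":0,"gripper":0}]'
```

```text
t: 1.77
eef_pos: [0.2483, 0.4405, 0.2475]
eef_rot: [[-0.893, 0.451, -0.001], [0.451, 0.893, -0.001], [0.0, -0.001, -1.0]]
ft_force: [0.0, -0.6, -0.0]
finger_gap: 0.0855
finger_force: 0.0

t: 1.93
eef_pos: [0.2483, 0.3896, 0.2481]
eef_rot: [[-0.892, 0.452, -0.0], [0.452, 0.892, -0.0], [0.0, -0.0, -1.0]]
ft_force: [0.6, -0.7, 0.0]
finger_gap: 0.0853
finger_force: 0.0
```

```bash
python3 -m jog '[{"x":-0.452,"y":-0.892,"z":0,"rx":0,"ry":0,"rz":0,"gripper":0},{"x":-0.452,"y":-0.892,"z":0,"rx":0,"ry":0,"rz":0,"gripper":0},{"x":-0.452,"y":-0.892,"z":0,"rx":0,"ry":0,"rz":0,"gripper":0},{"x":-0.452,"y":-0.892,"z":0,"rx":0,"ry":0,"rz":0,"gripper":0},{"x":-0.877,"y":0.18,"z":0,"rx":0,"ry":0,"rz":0,"gripper":0},{"x":-0.877,"y":0.18,"z":0,"rx":0,"ry":0,"rz":0,"gripper":0},{"x":-0.877,"y":0.18,"z":0,"rx":0,"ry":0,"rz":0,"gripper":0},{"x":-0.877,"y":0.18,"z":0,"rx":0,"ry":0,"rz":0,"gripper":0},{"x":-0.877,"y":0.18,"z":0,"rx":0,"ry":0,"rz":0,"gripper":0},{"x":-0.877,"y":0.18,"z":0,"rx":0,"ry":0,"rz":0,"gripper":0},{"x":-0.877,"y":0.18,"z":0,"rx":0,"ry":0,"rz":0,"gripper":0},{"x":-0.877,"y":0.18,"z":0,"rx":0,"ry":0,"rz":0,"gripper":0},{"x":-0.877,"y":0.18,"z":0,"rx":0,"ry":0,"rz":0,"gripper":0},{"x":-0.877,"y":0.18,"z":0,"rx":0,"ry":0,"rz":0,"gripper":0},{"x":-0.877,"y":0.18,"z":0,"rx":0,"ry":0,"rz":0,"gripper":0},{"x":-0.877,"y":0.18,"z":0,"rx":0,"ry":0,"rz":0,"gripper":0}]'
python3 -m jog '[{"x":0,"y":0,"z":0.48,"rx":0,"ry":0,"rz":-0.91,"gripper":0},{"x":0,"y":0,"z":0.48,"rx":0,"ry":0,"rz":-0.91,"gripper":0},{"x":0,"y":0,"z":0.48,"rx":0,"ry":0,"rz":-0.91,"gripper":0},{"x":0,"y":0,"z":0.48,"rx":0,"ry":0,"rz":-0.91,"gripper":0}]'
python3 look.py w2.png lid
python3 - <<'E'
from h import *
np.set_printoptions(precision=4,suppress=True)
C=np.load("C.npy");ok=np.load("ok.npy")
k=C[ok&(C[...,2]>.062)&(C[...,2]<.08)&(abs(C[...,0]-.507)<.03)&(abs(C[...,1]-.22)<.03)]
print(len(k),k.mean(0),k.min(0),k.max(0))
t=C[ok&(C[...,2]>.036)&(C[...,2]<.05)];print(cv2.minAreaRect((t[:,:2]*1000).astype(np.float32)),np.median(t[:,2]))
E
```

```text
t: 3.27
eef_pos: [0.5087, 0.2195, 0.2483]
eef_rot: [[-0.892, 0.452, 0.0], [0.452, 0.892, 0.0], [-0.0, 0.0, -1.0]]
ft_force: [-1.0, 1.2, -0.9]
finger_gap: 0.0855
finger_force: 0.0
t: 3.6
eef_pos: [0.5078, 0.2198, 0.1996]
eef_rot: [[-0.997, 0.083, -0.0], [0.083, 0.997, -0.0], [0.0, -0.0, -1.0]]
ft_force: [0.6, -0.0, -0.0]
finger_gap: 0.0856
finger_force: 0.0
t 3.6 q [ 0.4085  0.082   0.0764  1.5654 -0.      0.4918] p [0.5078 0.2198 0.1996] 
 [[-0.9965  0.0832 -0.0001]
 [ 0.0832  0.9965 -0.0001]
 [ 0.0001 -0.0001 -1.    ]] [ 0.6307 -0.031  -0.043 ] 0.08560270751298964
lid 0.95 [226.  89. 419. 320.] 41226 [0.4978 0.2241 0.0454] [0.43   0.1641 0.044 ] [0.5846 0.2842 0.073 ]
1547 [0.5068 0.2236 0.0726] [0.4945 0.2096 0.0622] [0.5215 0.237  0.0754]
((553.9117431640625, 211.76522827148438), (270.00189208984375, 475.062744140625), 6.368203639984131) 0.04533638023328365
```

View pics/w2.png

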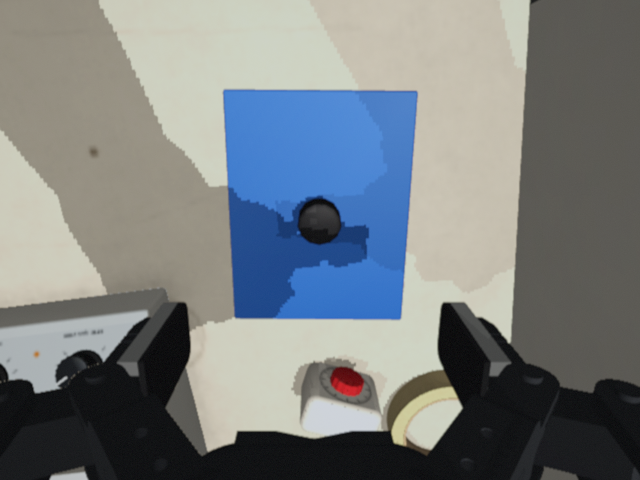

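The wrist view shows the knob at (319,220), centred on the lid, with the fingers straddling it and clear of the hotplate and clock. I'll descend and grip it.

```bash
python3 -m jog '[{"x":0,"y":0.12,"z":0.9,"rx":0,"ry":0,"rz":0,"gripper":0},{"x":0,"y":0,"z":0.9,"rx":0,"ry":0,"rz":0,"gripper":0},{"x":0,"y":0,"z":0.9,"rx":0,"ry":0,"rz":0,"gripper":0},{"x":0,"y":0,"z":0.9,"rx":0,"ry":0,"rz":0,"gripper":0},{"x":0,"y":0,"z":0.9,"rx":0,"ry":0,"rz":0,"gripper":0},{"x":0,"y":0,"z":0.6,"rx":0,"ry":0,"rz":0,"gripper":0},{"x":0,"y":0,"z":0.28,"rx":0,"ry":0,"rz":0,"gripper":0},{"x":0,"y":0,"z":0,"rx":0,"ry":0,"rz":0,"gripper":0.6},{"x":0,"y":0,"z":0,"rx":0,"ry":0,"rz":0,"gripper":1},{"x":0,"y":0,"z":0,"rx":0,"ry":0,"rz":0,"gripper":1},{"x":0,"y":0,"z":0,"rx":0,"ry":0,"rz":0,"gripper":1},{"x":0,"y":0,"z":0,"rx":0,"ry":0,"rz":0,"gripper":1},{"x":0,"y":0,"z":0,"rx":0,"ry":0,"rz":0,"gripper":1},{"x":0,"y":0,"z":0,"rx":0,"ry":0,"rz":0,"gripper":1}]' 40
```

```text
t: 4.87
eef_pos: [0.5085, 0.2232, 0.0671]
eef_rot: [[-0.996, 0.088, 0.002], [0.088, 0.996, 0.001], [-0.002, 0.001, -1.0]]
ft_force: [-0.6, -1.4, 5.3]
finger_gap: 0.0264
finger_force: 39.3
```

```bash
python3 -m jog '[{"x":0,"y":0,"z":-0.3,"rx":0,"ry":0,"rz":0,"gripper":1},{"x":0,"y":0,"z":-0.5,"rx":0,"ry":0,"rz":0,"gripper":1},{"x":0,"y":0,"z":-0.8,"rx":0,"ry":0,"rz":0,"gripper":1},{"x":0,"y":0,"z":-0.8,"rx":0,"ry":0,"rz":0,"gripper":1},{"x":0,"y":0,"z":-0.8,"rx":0,"ry":0,"rz":0,"gripper":1},{"x":0.156,"y":-0.827,"z":0,"rx":0,"ry":0,"rz":0,"gripper":1},{"x":0.156,"y":-0.827,"z":0,"rx":0,"ry":0,"rz":0,"gripper":1},{"x":0.156,"y":-0.827,"z":0,"rx":0,"ry":0,"rz":0,"gripper":1},{"x":0.156,"y":-0.827,"z":0,"rx":0,"ry":0,"rz":0,"gripper":1},{"x":0.156,"y":-0.827,"z":0,"rx":0,"ry":0,"rz":0,"gripper":1},{"x":0.156,"y":-0.827,"z":0,"rx":0,"ry":0,"rz":0,"gripper":1},{"x":0.156,"y":-0.827,"z":0,"rx":0,"ry":0,"rz":0,"gripper":1},{"x":0.156,"y":-0.827,"z":0,"rx":0,"ry":0,"rz":0,"gripper":1},{"x":0.156,"y":-0.827,"z":0,"rx":0,"ry":0,"rz":0,"gripper":1},{"x":0.156,"y":-0.827,"z":0,"rx":0,"ry":0,"rz":0,"gripper":1},{"x":0.156,"y":-0.827,"z":0,"rx":0,"ry":0,"rz":0,"gripper":1},{"x":0.156,"y":-0.827,"z":0,"rx":0,"ry":0,"rz":0,"gripper":1},{"x":0,"y":0,"z":0,"rx":0,"ry":0,"rz":-0.84,"gripper":1},{"x":0,"y":0,"z":0,"rx":0,"ry":0,"rz":0,"gripper":1}]'
python3 - <<'E'
from h import *
np.set_printoptions(precision=4,suppress=True)
p=robot.grab_frame("top");save(p,"top1.png");C,ok=cloud(p)
for o in robot.outline_of(p,"lid")[:1]:
    q=C[o["pixels"]&ok];print("lid",o["conf"],np.percentile(q,2,0),np.percentile(q,98,0),np.median(q,0))
q=[]
for o in robot.outline_of(p,"wedge")[:2]:
    q=C[o["pixels"]&ok];print("wedge",o["conf"],o["rect"],len(q),np.median(q,0),np.percentile(q,2,0),np.percentile(q,98,0))
cv2.imwrite("pics/top1c.png",cv2.resize(cv2.cvtColor(p["image"][200:340,120:330],cv2.COLOR_RGB2BGR),None,fx=3,fy=3))
s=robot.observe();print(s["ft_force"],s["moment"])
E
```

```text
t: 6.45
eef_pos: [0.4395, -0.021, 0.147]
eef_rot: [[-1.0, -0.002, 0.001], [-0.002, 1.0, -0.0], [-0.001, -0.0, -1.0]]
ft_force: [0.3, 0.2, -2.3]
finger_gap: 0.0266
finger_force: 39.7
lid 0.81 [ 0.361  -0.0835  0.1193] [ 0.5151 -0.0512  0.128 ] [ 0.4045 -0.0721  0.1232]
wedge 0.74 [174.3, 257.6, 195.3, 299.5] 504 [0.5075 0.219  0.0168] [0.464  0.2048 0.0046] [0.5576 0.2352 0.0379]
[-0.362  -0.6621 -1.2474] [-0.0249 -0.008  -0.0176]
```

View pics/top1c.png

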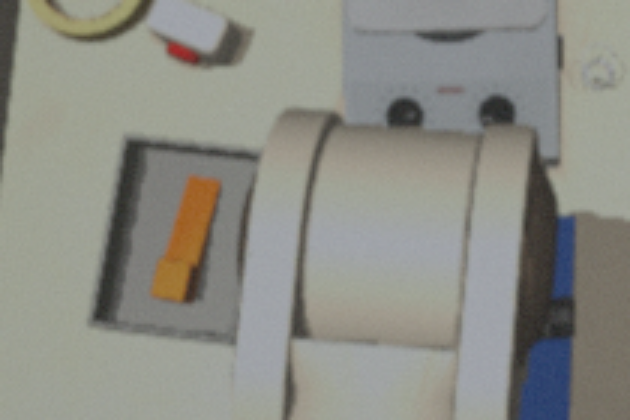

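The crop shows the lid held at right, and the wedge in the open case with its heel at (175,280) towards the robot and its thin end at (205,185) pointing to +x. I'll lower the lid.

```bash
python3 -m jog '[{"x":0,"y":0,"z":0.8,"rx":0,"ry":0,"rz":0,"gripper":1},{"x":0,"y":0,"z":0.9,"rx":0,"ry":0,"rz":0,"gripper":1},{"x":0,"y":0,"z":0.9,"rx":0,"ry":0,"rz":0,"gripper":1},{"x":0,"y":0,"z":0.8,"rx":0,"ry":0,"rz":0,"gripper":1},{"x":0,"y":0,"z":0.4,"rx":0,"ry":0,"rz":0,"gripper":1},{"x":0,"y":0,"z":0.3,"rx":0,"ry":0,"rz":0,"gripper":1},{"x":0,"y":0,"z":0.1,"rx":0,"ry":0,"rz":0,"gripper":1},{"x":0,"y":0,"z":0.04,"rx":0,"ry":0,"rz":0,"gripper":1},{"x":0,"y":0,"z":0,"rx":0,"ry":0,"rz":0,"gripper":1}]'
```

```text
t: 7.35
eef_pos: [0.4401, -0.02, 0.0406]
eef_rot: [[-1.0, -0.0, 0.001], [-0.0, 1.0, -0.0], [-0.001, -0.0, -1.0]]
ft_force: [0.6, 0.6, -0.7]
finger_gap: 0.0262
finger_force: 39.7
```

```bash
python3 -m jog '[{"x":0,"y":0,"z":0.06,"rx":0,"ry":0,"rz":0,"gripper":1},{"x":0,"y":0,"z":0,"rx":0,"ry":0,"rz":0,"gripper":1}]';python3 -m jog '[{"x":0,"y":0,"z":0.05,"rx":0,"ry":0,"rz":0,"gripper":1},{"x":0,"y":0,"z":0,"rx":0,"ry":0,"rz":0,"gripper":1}]'
```

```text
t: 7.52
eef_pos: [0.4403, -0.0201, 0.0392]
eef_rot: [[-1.0, -0.0, 0.002], [-0.0, 1.0, -0.0], [-0.002, -0.0, -1.0]]
ft_force: [1.7, -0.0, -0.2]
finger_gap: 0.0267
finger_force: 40.0
t: 7.68
eef_pos: [0.4403, -0.0201, 0.0391]
eef_rot: [[-1.0, -0.0, 0.002], [-0.0, 1.0, -0.0], [-0.002, -0.0, -1.0]]
ft_force: [-5.0, 0.2, 14.3]
finger_gap: 0.0267
finger_force: 41.3
```

```bash
python3 -m jog '[{"x":0,"y":0,"z":-0.04,"rx":0,"ry":0,"rz":0,"gripper":0.6},{"x":0,"y":0,"z":0,"rx":0,"ry":0,"rz":0,"gripper":0},{"x":0,"y":0,"z":0,"rx":0,"ry":0,"rz":0,"gripper":0},{"x":0,"y":0,"z":0,"rx":0,"ry":0,"rz":0,"gripper":0},{"x":0,"y":0,"z":0,"rx":0,"ry":0,"rz":0,"gripper":0},{"x":0,"y":0,"z":-0.4,"rx":0,"ry":0,"rz":0,"gripper":0},{"x":0,"y":0,"z":-0.9,"rx":0,"ry":0,"rz":0,"gripper":0},{"x":0,"y":0,"z":-0.9,"rx":0,"ry":0,"rz":0,"gripper":0},{"x":0,"y":0,"z":-0.9,"rx":0,"ry":0,"rz":0,"gripper":0},{"x":-0.138,"y":0.855,"z":-0.33,"rx":0,"ry":0,"rz":0,"gripper":0},{"x":-0.138,"y":0.855,"z":-0.33,"rx":0,"ry":0,"rz":0,"gripper":0},{"x":-0.138,"y":0.855,"z":-0.33,"rx":0,"ry":0,"rz":0,"gripper":0},{"x":-0.138,"y":0.855,"z":-0.33,"rx":0,"ry":0,"rz":0,"gripper":0},{"x":-0.138,"y":0.855,"z":-0.33,"rx":0,"ry":0,"rz":0,"gripper":0},{"x":-0.138,"y":0.855,"z":-0.33,"rx":0,"ry":0,"rz":0,"gripper":0},{"x":-0.138,"y":0.855,"z":-0.33,"rx":0,"ry":0,"rz":0,"gripper":0},{"x":-0.138,"y":0.855,"z":-0.33,"rx":0,"ry":0,"rz":0,"gripper":0},{"x":-0.138,"y":0.855,"z":-0.33,"rx":0,"ry":0,"rz":0,"gripper":0},{"x":-0.138,"y":0.855,"z":-0.33,"rx":0,"ry":0,"rz":0,"gripper":0},{"x":-0.138,"y":0.855,"z":0,"rx":0,"ry":0,"rz":0,"gripper":0.3}]'
python3 -m jog '[{"x":0,"y":0,"z":0,"rx":0,"ry":0,"rz":0,"gripper":0.45},{"x":0,"y":0,"z":0,"rx":0,"ry":0,"rz":0,"gripper":0.45},{"x":0,"y":0,"z":0,"rx":0,"ry":0,"rz":0,"gripper":0.45}]'
python3 look.py w3.png wedge
cat > an.py <<'E'
from h import *
np.set_printoptions(precision=4,suppress=True)
p=robot.grab_frame("top");T,tok=cloud(p)
C=np.load("C.npy");ok=np.load("ok.npy")
s=robot.observe();pw=robot.grab_frame("wrist")
for nm,CC,k,pp in(("wrist",C,ok,pw),("top",T,tok,p)):
    o=robot.outline_of(pp,"wedge")
    if not o: print(nm,"none");continue
    q=CC[o[0]["pixels"]&k]; h=q[q[:,2]>.029]
    r=cv2.minAreaRect((q[:,:2]*1000).astype(np.float32));rh=cv2.minAreaRect((h[:,:2]*1000).astype(np.float32))
    print(nm,o[0]["conf"],"wedge",r,"heel",rh,np.median(h,0),q[:,2].max())
o=robot.outline_of(p,"lid")[0];q=T[o["pixels"]&tok];q2=q[(q[:,2]>.01)&(q[:,2]<.022)];print("lid",np.median(q,0),cv2.minAreaRect((q2[:,:2]*1000).astype(np.float32)))
E
python3 an.py
```

```text
t: 9.35
eef_pos: [0.4779, 0.2163, 0.2004]
eef_rot: [[-1.0, -0.0, 0.002], [-0.0, 1.0, 0.001], [-0.002, 0.001, -1.0]]
ft_force: [1.1, -0.4, 0.6]
finger_gap: 0.0757
finger_force: 0.0
t: 9.6
eef_pos: [0.4772, 0.2147, 0.1982]
eef_rot: [[-1.0, -0.001, -0.0], [-0.001, 1.0, -0.0], [0.0, -0.0, -1.0]]
ft_force: [-0.3, 0.5, -0.2]
finger_gap: 0.0475
finger_force: 0.0
t 9.6 q [ 0.4229  0.0103 -0.0007  1.5603 -0.0002  0.4222] p [0.4772 0.2147 0.1982] 
 [[-1.     -0.0006 -0.0004]
 [-0.0006  1.     -0.0004]
 [ 0.0004 -0.0004 -1.    ]] [-0.2803  0.466  -0.1549] 0.04754324292733354
wedge 0.84 [294. 178. 355. 304.] 4158 [0.5017 0.2227 0.0208] [0.4605 0.2065 0.0085] [0.5571 0.2388 0.0384]
wrist 0.9 wedge ((510.7525329589844, 224.05577087402344), (30.738447189331055, 100.95421600341797), 81.79734802246094) heel ((475.8750305175781, 226.76486206054688), (26.078054428100586, 30.265588760375977), 82.12017822265625) [0.4747 0.2265 0.0373] 0.03956748412109329
top 0.84 wedge ((510.6500549316406, 220.00563049316406), (28.913589477539062, 98.71853637695312), 80.81117248535156) heel ((475.79852294921875, 224.3232879638672), (27.990497589111328, 27.430952072143555), 0.62482088804245) [0.4744 0.2227 0.0348] 0.04102144972393362
lid [ 0.4388 -0.0209  0.0154] ((441.50140380859375, -20.989364624023438), (123.98672485351562, 162.0715789794922), 89.92164611816406)
```

View pics/w3.png

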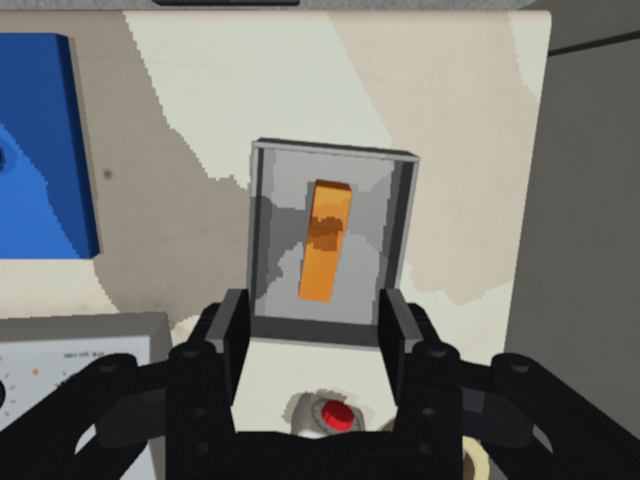

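The lid sits flat at (0.441,-0.021), square to world x. The wrist view shows the wedge heel at (328,205) and its thin end at (315,295), with yaw about -7.9°. The partly closed fingers will fit inside the case.

```bash
python3 -m jog '[{"x":0.07,"y":0.44,"z":0.5,"rx":0,"ry":0,"rz":0,"gripper":0.45},{"x":0,"y":0,"z":0.9,"rx":0,"ry":0,"rz":0.66,"gripper":0.45},{"x":0,"y":0,"z":0.9,"rx":0,"ry":0,"rz":0.66,"gripper":0.45},{"x":0,"y":0,"z":0.9,"rx":0,"ry":0,"rz":0,"gripper":0.45},{"x":0,"y":0,"z":0.9,"rx":0,"ry":0,"rz":0,"gripper":0.45},{"x":0,"y":0,"z":0.9,"rx":0,"ry":0,"rz":0,"gripper":0.45},{"x":0,"y":0,"z":0.9,"rx":0,"ry":0,"rz":0,"gripper":0.45},{"x":0,"y":0,"z":0.6,"rx":0,"ry":0,"rz":0,"gripper":0.45},{"x":0,"y":0,"z":0.35,"rx":0,"ry":0,"rz":0,"gripper":0.45},{"x":0,"y":0,"z":0,"rx":0,"ry":0,"rz":0,"gripper":0.45}]'; python3 -m jog '[{"x":0,"y":0,"z":0,"rx":0,"ry":0,"rz":0,"gripper":0.6},{"x":0,"y":0,"z":0,"rx":0,"ry":0,"rz":0,"gripper":0.8},{"x":0,"y":0,"z":0,"rx":0,"ry":0,"rz":0,"gripper":1},{"x":0,"y":0,"z":0,"rx":0,"ry":0,"rz":0,"gripper":1},{"x":0,"y":0,"z":0,"rx":0,"ry":0,"rz":0,"gripper":1},{"x":0,"y":0,"z":0,"rx":0,"ry":0,"rz":0,"gripper":1}]' 80
```

```text
t: 10.78
eef_pos: [0.4742, 0.2258, 0.0242]
eef_rot: [[-0.991, 0.137, -0.003], [0.137, 0.991, -0.001], [0.003, -0.002, -1.0]]
ft_force: [-0.3, 0.3, -0.7]
finger_gap: 0.0468
finger_force: 0.0
t: 11.28
eef_pos: [0.4763, 0.2264, 0.0279]
eef_rot: [[-0.99, 0.138, 0.002], [0.138, 0.99, 0.001], [-0.002, 0.001, -1.0]]
ft_force: [-0.4, 1.1, 6.3]
finger_gap: 0.0248
finger_force: 79.4
```

```bash
python3 -m jog '[{"x":0,"y":0,"z":-0.3,"rx":0,"ry":0,"rz":0,"gripper":1},{"x":0,"y":0,"z":-0.6,"rx":0,"ry":0,"rz":0,"gripper":1},{"x":0,"y":0,"z":-0.8,"rx":0,"ry":0,"rz":0,"gripper":1},{"x":0,"y":0,"z":-0.8,"rx":0,"ry":0,"rz":0,"gripper":1},{"x":0,"y":0,"z":-0.8,"rx":0,"ry":0,"rz":0,"gripper":1},{"x":0,"y":0,"z":-0.8,"rx":0,"ry":0,"rz":0,"gripper":1},{"x":0,"y":0,"z":-0.7,"rx":0,"ry":0,"rz":-0.83,"gripper":1},{"x":0,"y":0,"z":0,"rx":0,"ry":0,"rz":0,"gripper":1}]'
python3 look.py w4.png wedge
```

```text
t: 11.95
eef_pos: [0.4769, 0.2266, 0.1509]
eef_rot: [[-0.999, 0.047, 0.005], [0.047, 0.999, 0.002], [-0.005, 0.002, -1.0]]
ft_force: [1.1, 0.4, -0.9]
finger_gap: 0.0246
finger_force: 78.7
t 11.95 q [ 0.4435  0.0144 -0.0875  1.4637 -0.      0.4904] p [0.4769 0.2266 0.1509] 
 [[-0.9989  0.0468  0.0047]
 [ 0.0468  0.9989  0.0022]
 [-0.0046  0.0024 -1.    ]] [ 1.087   0.4154 -0.9247] 0.024626290981673515
wedge 0.62 [272. 263. 359. 440.] 12708 [0.4775 0.2265 0.1591] [0.4612 0.214  0.1333] [0.5307 0.2389 0.1612]
```

```bash
python3 -m jog '[{"x":-0.022,"y":-0.6,"z":0,"rx":0,"ry":0,"rz":0,"gripper":1},{"x":-0.022,"y":-0.95,"z":0,"rx":0,"ry":0,"rz":0,"gripper":1},{"x":-0.022,"y":-0.95,"z":0,"rx":0,"ry":0,"rz":0,"gripper":1},{"x":-0.022,"y":-0.95,"z":0,"rx":0,"ry":0,"rz":0,"gripper":1},{"x":-0.022,"y":-0.95,"z":0,"rx":0,"ry":0,"rz":0,"gripper":1},{"x":-0.022,"y":-0.95,"z":0,"rx":0,"ry":0,"rz":0,"gripper":1},{"x":-0.022,"y":-0.95,"z":0,"rx":0,"ry":0,"rz":0,"gripper":1},{"x":-0.022,"y":-0.95,"z":0,"rx":0,"ry":0,"rz":0,"gripper":1},{"x":-0.022,"y":-0.95,"z":0,"rx":0,"ry":0,"rz":0,"gripper":1},{"x":-0.022,"y":-0.95,"z":0,"rx":0,"ry":0,"rz":0,"gripper":1},{"x":-0.022,"y":-0.95,"z":0,"rx":0,"ry":0,"rz":0,"gripper":1},{"x":-0.022,"y":-0.95,"z":0,"rx":0,"ry":0,"rz":0,"gripper":1},{"x":-0.022,"y":-0.95,"z":0,"rx":0,"ry":0,"rz":0,"gripper":1},{"x":-0.022,"y":-0.95,"z":0,"rx":0,"ry":0,"rz":0,"gripper":1},{"x":-0.022,"y":-0.95,"z":0,"rx":0,"ry":0,"rz":0,"gripper":1},{"x":-0.022,"y":-0.95,"z":0,"rx":0,"ry":0,"rz":0,"gripper":1},{"x":-0.022,"y":-0.95,"z":0,"rx":0,"ry":0,"rz":0,"gripper":1},{"x":-0.022,"y":-0.95,"z":0,"rx":0,"ry":0,"rz":0,"gripper":1},{"x":-0.022,"y":-0.95,"z":0,"rx":0,"ry":0,"rz":0,"gripper":1},{"x":-0.022,"y":-0.95,"z":0,"rx":0,"ry":0,"rz":0,"gripper":1}]'
python3 -m jog '[{"x":0,"y":0,"z":0.9,"rx":0,"ry":0,"rz":0,"gripper":1},{"x":0,"y":0,"z":0.9,"rx":0,"ry":0,"rz":0,"gripper":1},{"x":0,"y":0,"z":0.9,"rx":0,"ry":0,"rz":0,"gripper":1},{"x":0,"y":0,"z":0.8,"rx":0,"ry":0,"rz":0,"gripper":1},{"x":0,"y":0,"z":0,"rx":0,"ry":0,"rz":0,"gripper":1}]'
cat > an2.py <<'E'
from h import *
np.set_printoptions(precision=4,suppress=True)
s=robot.observe();print(s["t"],s["eef_pos"],s["eef_rot"][:,1],s["ft_force"],s["finger_gap"],s["qpos"][5])
for c in("wrist","top"):
    st=robot.observe();p=robot.grab_frame(c);save(p,"a_"+c+"%d.png"%(s["t"]*10));C,ok=cloud(p,st)
    for n in("wedge","plate"):
        for o in robot.outline_of(p,n)[:1]:
            m=cv2.erode(o["pixels"].astype(np.uint8),np.ones((3,3)))>0
            q=C[m&ok]
            if len(q)<9: continue
            print(c,n,round(o["conf"],2),np.round(o["rect"]),len(q),np.percentile(q,2,0),np.percentile(q,98,0),cv2.minAreaRect((C[o["pixels"]&ok][:,:2]*1000).astype(np.float32)))
E
python3 an2.py
```

```text
t: 13.72
eef_pos: [0.4621, -0.2411, 0.1452]
eef_rot: [[-0.999, 0.053, -0.002], [0.053, 0.999, 0.001], [0.002, 0.001, -1.0]]
ft_force: [-0.4, -0.3, -0.3]
finger_gap: 0.0244
finger_force: 78.7
t: 14.13
eef_pos: [0.46, -0.2388, 0.0537]
eef_rot: [[-0.999, 0.053, -0.007], [0.053, 0.999, 0.004], [0.008, 0.003, -1.0]]
ft_force: [-0.9, -0.3, -1.4]
finger_gap: 0.0245
finger_force: 78.8
14.1333 [ 0.46   -0.2388  0.0537] [0.0529 0.9986 0.0034] [-0.9164 -0.3386 -1.3835] 0.02452237684973166 -0.42592643567072946
wrist wedge 0.8 [270. 263. 358. 438.] 12222 [ 0.4442 -0.2513  0.0374] [ 0.5132 -0.2268  0.064 ] ((489.0626525878906, -239.773193359375), (33.47574996948242, 90.50833129882812), 87.07002258300781)
top plate 0.78 [345. 196. 412. 260.] 2628 [ 0.5773 -0.3133  0.0132] [ 0.7187 -0.1841  0.0289] ((625.2908935546875, -241.9489288330078), (140.67965698242188, 218.23065185546875), 80.19343566894531)
```

```bash
ls pics; cp pics/a_wrist141.png pics/v5.png
```

```text
a_top141.png
a_wrist141.png
scene0.png
top0.png
top1.png
top1c.png
w1.png
w2.png
w3.png
w4.png
```

View pics/a_wrist141.png

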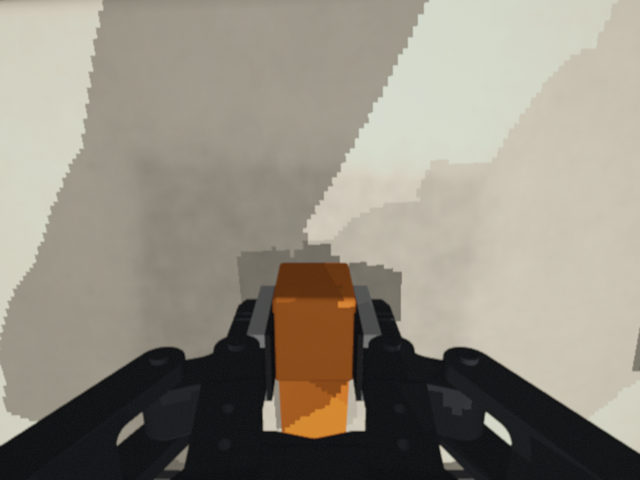

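The wrist view shows the wedge heel held squarely between the pads at (314,340), with its taper going forward under the gripper. The plate is out of view, so I'll use the top and scene estimates: lip at about (0.566,-0.246), yaw -3°. Lowering to the worktop short of the lip.

```bash
python3 -m jog '[{"x":0,"y":0,"z":0.6,"rx":0,"ry":0,"rz":0,"gripper":1},{"x":0,"y":0,"z":0.4,"rx":0,"ry":0,"rz":0,"gripper":1},{"x":0,"y":0,"z":0,"rx":0,"ry":0,"rz":0,"gripper":1},{"x":0,"y":0,"z":0,"rx":0,"ry":0,"rz":0,"gripper":1}]'; python3 -m jog '[{"x":0,"y":0,"z":0.08,"rx":0,"ry":0,"rz":0,"gripper":1},{"x":0,"y":0,"z":0,"rx":0,"ry":0,"rz":0,"gripper":1}]'
```

```text
t: 14.77
eef_pos: [0.4627, -0.24, 0.0341]
eef_rot: [[-0.999, 0.051, -0.001], [0.051, 0.999, 0.0], [0.001, 0.0, -1.0]]
ft_force: [0.2, -0.4, -0.4]
finger_gap: 0.0248
finger_force: 78.8
t: 14.93
eef_pos: [0.4632, -0.2403, 0.0327]
eef_rot: [[-0.999, 0.051, 0.001], [0.051, 0.999, -0.0], [-0.001, -0.0, -1.0]]
ft_force: [-0.4, 0.1, -1.1]
finger_gap: 0.0246
finger_force: 78.8
```

Run:
```python
from h import *
np.set_printoptions(precision=4,suppress=True)
p=robot.grab_frame("scene");save(p,"s2.png");C,ok=cloud(p)
i=p["image"][200:350,270:470];cv2.imwrite("pics/s2c.png",cv2.resize(cv2.cvtColor(i,cv2.COLOR_RGB2BGR),None,fx=4,fy=4,interpolation=cv2.INTER_CUBIC))
for n in("wedge","plate","lid"):
  for o in robot.outline_of(p,n)[:2]:
    q=C[o["pixels"]&ok];print(n,round(o["conf"],2),np.round(o["rect"]),len(q),np.percentile(q,2,0),np.percentile(q,98,0))
```

```text
wedge 0.62 [310. 304. 356. 335.] 307 [ 0.4462 -0.2825  0.0062] [ 0.5426 -0.2297  0.0644]
plate 0.78 [340. 256. 438. 330.] 3626 [ 0.5653 -0.3189  0.0107] [ 0.7169 -0.183   0.0281]
lid 0.7 [205. 240. 299. 308.] 3108 [ 0.3585 -0.0828  0.0033] [0.5153 0.0378 0.0423]
```

View pics/s2c.png

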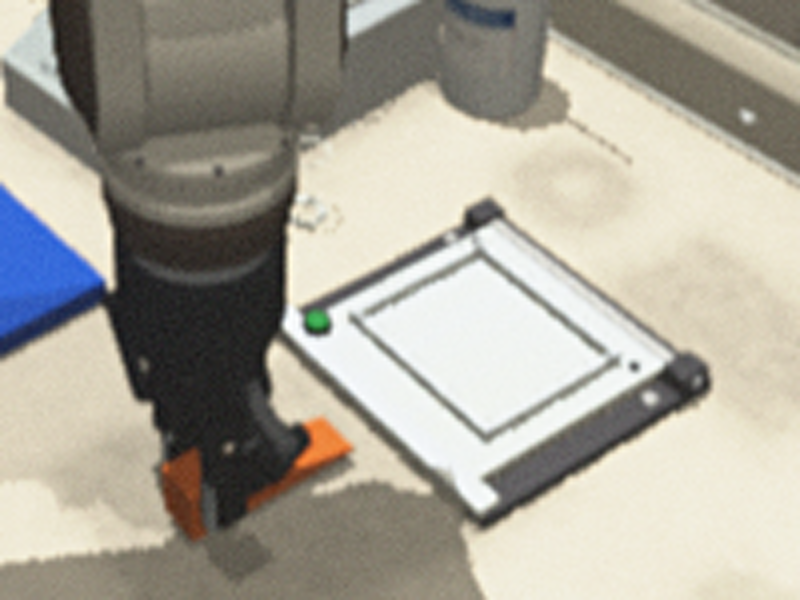

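The crop shows the wedge just above the worktop, its thin end at (350,450) short of the middle of the plate's front lip at about (385,420) and pointing at it. I'll lower it to contact.

```bash
python3 -m jog '[{"x":0,"y":0,"z":0.25,"rx":0,"ry":0,"rz":0,"gripper":1},{"x":0,"y":0,"z":0,"rx":0,"ry":0,"rz":0,"gripper":1}]'; python3 -m jog '[{"x":0,"y":0,"z":0.08,"rx":0,"ry":0,"rz":0,"gripper":1},{"x":0,"y":0,"z":0,"rx":0,"ry":0,"rz":0,"gripper":1}]'
```

```text
t: 15.3
eef_pos: [0.4625, -0.24, 0.025]
eef_rot: [[-0.999, 0.051, -0.001], [0.051, 0.999, 0.0], [0.001, 0.0, -1.0]]
ft_force: [-0.4, -0.0, -1.8]
finger_gap: 0.0248
finger_force: 78.8
t: 15.47
eef_pos: [0.4629, -0.2401, 0.024]
eef_rot: [[-0.999, 0.051, -0.0], [0.051, 0.999, 0.0], [0.0, 0.0, -1.0]]
ft_force: [-0.6, 0.2, -0.6]
finger_gap: 0.0247
finger_force: 78.9
```

```bash
python3 -m jog '[{"x":0,"y":0,"z":0.05,"rx":0,"ry":0,"rz":0,"gripper":1},{"x":0,"y":0,"z":0,"rx":0,"ry":0,"rz":0,"gripper":1}]'
python3 - <<'E'
from h import *
s=robot.observe();print(s["ft_force"],s["moment"],s["eef_pos"])
E
```

```text
t: 15.63
eef_pos: [0.4629, -0.2402, 0.0239]
eef_rot: [[-0.999, 0.051, 0.0], [0.051, 0.999, -0.0], [-0.0, -0.0, -1.0]]
ft_force: [-5.1, 2.1, 11.5]
finger_gap: 0.0245
finger_force: 80.4
[-5.05893642  2.14071098 11.45375135] [ 0.58593003  0.98761618 -0.00896018] [ 0.46293408 -0.24018104  0.02392924]
```

```bash
cat > pl.py <<'E'
from h import *
import sys
L=np.array([.566,-.246]);e=np.array([np.cos(.051),-np.sin(.051)])
def slope(n=2):
    out=[]
    for c in("scene","top"):
        D=[];
        for _ in range(n): p=robot.grab_frame(c);D.append(p["depth"])
        p=dict(p);p["depth"]=np.median(D,0).astype(np.float32) if n>2 else D[0]*.5+D[-1]*.5
        C,ok=cloud(p);d=C[...,:2]-L;s=d@e;t=d@np.array([-e[1],e[0]])
        m=ok&(s>.008)&(s<.135)&(abs(t)<.06)&(C[...,2]>.008)&(C[...,2]<.035)
        s_,z=s[m],C[...,2][m];k=np.ones(len(z),bool)
        for _ in range(6):
            b,a=np.polyfit(s_[k],z[k],1);r=z-a-b*s_;k=abs(r)<.003
        out+=[(c,round(b,4),round(a*1000,2),int(k.sum()))]
    return out
st=robot.observe();print(round(st["t"],2),np.round(st["eef_pos"],4),np.round(st["ft_force"],1),slope())
E
python3 pl.py
python3 -m jog '[{"x":-0.3,"y":0,"z":0,"rx":0,"ry":0,"rz":0,"gripper":1},{"x":-0.3,"y":0,"z":0,"rx":0,"ry":0,"rz":0,"gripper":1},{"x":-0.3,"y":0,"z":0,"rx":0,"ry":0,"rz":0,"gripper":1},{"x":-0.3,"y":0,"z":0,"rx":0,"ry":0,"rz":0,"gripper":1},{"x":-0.3,"y":0,"z":0,"rx":0,"ry":0,"rz":0,"gripper":1},{"x":0,"y":0,"z":0,"rx":0,"ry":0,"rz":0,"gripper":1}]'
python3 pl.py
```

```text
15.63 [ 0.4629 -0.2402  0.0239] [-5.1  2.1 11.5] [('scene', np.float64(0.001), np.float64(17.35), 1891), ('top', np.float64(0.0007), np.float64(17.45), 1697)]
t: 16.33
eef_pos: [0.5016, -0.2426, 0.0239]
eef_rot: [[-0.999, 0.051, 0.001], [0.051, 0.999, -0.001], [-0.001, -0.001, -1.0]]
ft_force: [0.4, -0.2, 6.9]
finger_gap: 0.0247
finger_force: 80.0
16.33 [ 0.5016 -0.2426  0.0239] [ 0.4 -0.2  6.9] [('scene', np.float64(0.0017), np.float64(17.3), 1827), ('top', np.float64(0.0009), np.float64(17.44), 1034)]
```

```bash
python3 -m jog '[{"x":-0.2,"y":0,"z":0,"rx":0,"ry":0,"rz":0,"gripper":1},{"x":-0.2,"y":0,"z":0,"rx":0,"ry":0,"rz":0,"gripper":1},{"x":-0.2,"y":0,"z":0,"rx":0,"ry":0,"rz":0,"gripper":1},{"x":-0.2,"y":0,"z":0,"rx":0,"ry":0,"rz":0,"gripper":1},{"x":0,"y":0,"z":0,"rx":0,"ry":0,"rz":0,"gripper":1}]'
python3 pl.py
```

```text
t: 16.95
eef_pos: [0.5193, -0.2434, 0.0239]
eef_rot: [[-0.999, 0.052, -0.003], [0.052, 0.999, -0.001], [0.003, -0.001, -1.0]]
ft_force: [-12.3, 0.5, 15.6]
finger_gap: 0.0247
finger_force: 81.0
16.95 [ 0.5193 -0.2434  0.0239] [-12.3   0.5  15.6] [('scene', np.float64(-0.0035), np.float64(18.16), 1686), ('top', np.float64(-0.008), np.float64(18.5), 805)]
```

```bash
python3 -m jog '[{"x":-0.15,"y":0,"z":0,"rx":0,"ry":0,"rz":0,"gripper":1},{"x":-0.15,"y":0,"z":0,"rx":0,"ry":0,"rz":0,"gripper":1},{"x":-0.14,"y":0,"z":0,"rx":0,"ry":0,"rz":0,"gripper":1},{"x":0,"y":0,"z":0,"rx":0,"ry":0,"rz":0,"gripper":1},{"x":0,"y":0,"z":0,"rx":0,"ry":0,"rz":0,"gripper":1}]'
python3 pl.py; python3 pl.py
```

```text
t: 17.57
eef_pos: [0.5297, -0.244, 0.0239]
eef_rot: [[-0.999, 0.052, -0.003], [0.052, 0.999, -0.001], [0.003, -0.001, -1.0]]
ft_force: [-14.8, 1.0, 14.5]
finger_gap: 0.0249
finger_force: 81.1
17.57 [ 0.5297 -0.244   0.0239] [-14.8   1.   14.5] [('scene', np.float64(-0.0198), np.float64(20.49), 1554), ('top', np.float64(-0.0194), np.float64(20.65), 715)]
17.77 [ 0.5297 -0.2439  0.024 ] [-15.7   0.9  16.2] [('scene', np.float64(-0.019), np.float64(20.49), 1541), ('top', np.float64(-0.0219), np.float64(20.74), 710)]
```

```bash
python3 -m jog '[{"x":-0.09,"y":0,"z":0,"rx":0,"ry":0,"rz":0,"gripper":1},{"x":-0.08,"y":0,"z":0,"rx":0,"ry":0,"rz":0,"gripper":1},{"x":0,"y":0,"z":0,"rx":0,"ry":0,"rz":0,"gripper":1},{"x":0,"y":0,"z":0,"rx":0,"ry":0,"rz":0,"gripper":1},{"x":0,"y":0,"z":0,"rx":0,"ry":0,"rz":0,"gripper":1},{"x":0,"y":0,"z":0,"rx":0,"ry":0,"rz":0,"gripper":1}]'
python3 pl.py; python3 pl.py
python3 - <<'E'
from h import *
p=robot.grab_frame("scene");i=p["image"][200:350,270:470];cv2.imwrite("pics/s3c.png",cv2.resize(cv2.cvtColor(i,cv2.COLOR_RGB2BGR),None,fx=4,fy=4,interpolation=cv2.INTER_CUBIC))
E
```

```text
t: 18.47
eef_pos: [0.5336, -0.2442, 0.0239]
eef_rot: [[-0.999, 0.052, -0.003], [0.052, 0.999, -0.001], [0.003, -0.001, -1.0]]
ft_force: [-16.7, 1.3, 17.9]
finger_gap: 0.0246
finger_force: 81.2
18.47 [ 0.5336 -0.2442  0.0239] [-16.7   1.3  17.9] [('scene', np.float64(-0.025), np.float64(21.36), 1506), ('top', np.float64(-0.0264), np.float64(21.53), 682)]
18.67 [ 0.5336 -0.2441  0.0239] [-16.3   1.1  16.1] [('scene', np.float64(-0.025), np.float64(21.34), 1505), ('top', np.float64(-0.0259), np.float64(21.45), 681)]
```

View pics/s3c.png

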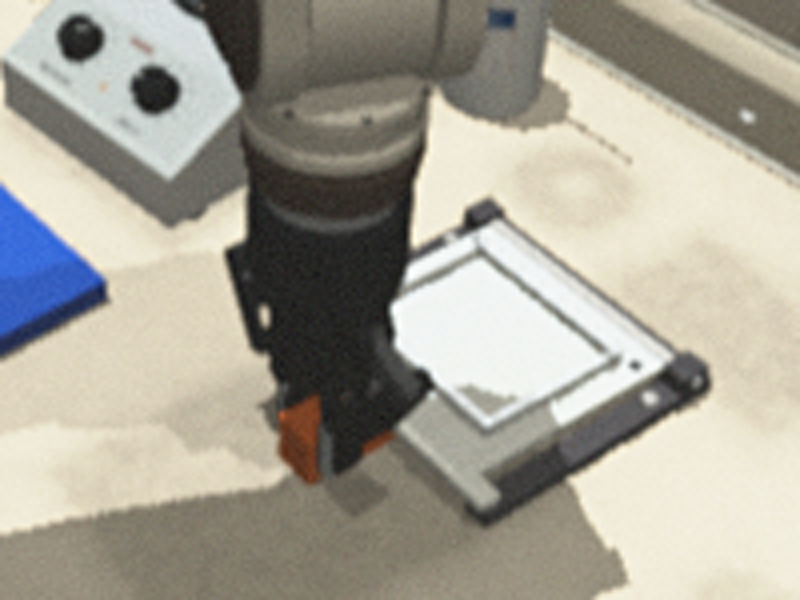

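The crop shows the wedge at (335,440) under the raised front lip, still gripped. Both cameras' plane fits give a lift of about 4.0 mm, steady over two readings.

```bash
python3 -c "
from cell import robot
print(robot.sign_off())"
```

```text
the job is handed in; nothing more can be done
None
```

The job is handed in at about 19 s: the lid lies flat on the worktop near (0.44, -0.02), and the wedge, still gripped, holds the plate's lip about 4 mm off the rails; the vial, timer and beaker were never approached.

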